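# Hold a spring clamp open over the marked edge of a board

### The arm

A 7-joint arm with a two-finger parallel gripper is mounted at the origin on the work surface. World frame = base frame: x ahead of the robot, y to its left, z up, the work surface at z = 0. Lengths are in m, angles in rad, forces in N, time in s.
With the tool pointing down it reaches from about 0.4 to 0.85 m from the base axis. Payload 10.4 kg.
Tool frame: the origin (TCP) lies on the front face of the gripper's body, between the roots of the fingers; the fingertips stand 73 mm ahead of it and the grasp point (between the pads) lies 54 mm ahead of it; z points along the fingers, y is the line along which they close (so a half turn about z gives the same grasp; the last joint's range is limited). The gripper opens to 85 mm and grips with 20 to 120 N. Pads are 22 mm wide; open, the fingers measure 114 mm over their backs; the gripper's body (76 mm by 85 mm) begins 54 mm behind the grasp point. The pads swing forward as they close: fully open they stand 13 mm farther back than shut.
Start: joints at [-1.315, 0.332, -0.065, 1.46, 0.022, 1.35, -0.088], TCP at [0.172, 0.601, 0.304] pointing down, gripper open.
Joint ranges: [-2.6, 2.6], [-0.5, 2.12], [-1.47, 1.34], [0.16, 2.42], [-1.27, 4.41], [0.06, 2.06], [-2.6, 2.6]. Speed limits (rad/s): [2.22, 2.22, 2.79, 2.79, 3.14, 3.14, 3.14].

### API

Orientations are given as a unit quaternion [x, y, z, w].
In Python, from workcell import manip gives the robot as it stands.
- The arm moves only by the shell command python3 -m jog 'ROWS' [FORCE]. ROWS is JSON, a list of rows, each an object with "grip": the gripper command: -1 is fully open, 1 is shut, values between are in proportion; "slide": the shift along the tool's x, y, z in cm, a list of three; "yaw": the turn about the tool's z in rad. A call has 1 to 8 rows; each row shifts and turns the commanded pose from where the row before left it, along the tool's axes as they then stand; what a row does not reach is not made up. A row lasts 1/10 s, in which the tool goes at most 50 mm and 8.59 degrees, less where a joint would pass 70% of its speed; a pose out of reach is approached as far as the arm can. A call with a gripper value outside its range is refused whole. The fingers move at their own pace and stop on an object; FORCE is the grip in N (left out, the last holds). Time passes only in rows, so rows that do not move let the fingers close. It gives the time, the measured TCP pose, the force, the opening and the grip force at its end, in the units of the state.
- manip.get_obs(): the state, without advancing time (a new reading comes with each control period).
- manip.camera(name): name is "scene" or "top" or "wrist"; returns the picture (420x560x3 uint8, blue, green, red); there is no depth.
- manip.calibration(name): a dict with "vfov" (degrees; the focal length in pixels is half the picture's height over the tangent of half this angle, whatever the lens; pixels are square), "cx", "cy" (the principal point, pixels), "k1" (the pictures are not rectified: a ray, as slopes to the right and down, at radius r is drawn at 1 + k1 r^2 times it, then the intrinsics apply), "camera_from_world" (4x4, takes a point from world to camera coordinates). Camera axes: x right, y down, z forward; pixel columns grow to the right and rows downward; lengths in m; the calibration is good to about 2 mm. A picture is of the moment at which its call begins: read the wrist's pose just before it. calibration takes no time and is no camera call; for the wrist camera it gives the pose at the moment of the call.
- manip.hand_in(): hands the job in; it is judged then, once.
Trained networks look in the newest picture that a camera, given by its name, has taken for a name from the list of things; names that differ only in an ending like _2 or _b are one class to them, and where a whole thing is asked for, a point or a joint stands for the part that bears it (a point fixed in the world has none). Each returns a list of dicts, best first, with "conf" (0 to 1); they miss things now and then, are a little off and sometimes report something else, mostly with a low value. They report only what shows in the picture. A call takes as long as a camera call. They do not tell look-alikes from the thing itself.
- manip.masks_of(thing, camera): "region" (420x560 bool, what is visible of it) and "centre" ([column, row] in pixels, amid what is visible of it).
The state is a dict: "clock": time; "joint_pos": joint angles; "joint_velocities": joint speeds; "tau": joint torques, N m; "position": TCP position; "ee_rot": TCP orientation; "ft_force": force on the tool from outside, world axes, zero at the start; "torque": the same for the moment, N m; "grip_width": opening from 0.0 (shut) to 1.0 (fully open); "grasp_force": force on a finger pad.
Only numpy, scipy, OpenCV 4.12 (cv2) and the standard library are available. Lean on these libraries where they do the work, as an engineer would, in place of code of your own. Each camera call takes 0.05 s, during which the arm holds its last target. There are 200 camera calls.

### The job

Squeeze the spring clamp's handles to open its jaws, lift it off its parking rail, and turn it so that its red-padded jaw will be on the blue block's side of the upright board. Bring it over the board's top edge, squarely and upright at the black mark, with the edge well inside the gaping jaws but the clamp touching nothing of the board, and finish while holding it there, squeezed wide open, so that a strip can be slipped in under the pads. Do not let it bite or bump hard against the board, and leave the other things on the bench where they are.

Things in the scene. Friction and masses are not known exactly. Their poses are not given: they have to be found in the camera images.
- clamp: Spring clamp, 90 g, orange handles up, black jaws down, parked astride the rail's top edge, pin resting on it. Origin on the pivot. x = opening direction (RED-padded jaw on +x, WHITE on -x), y = pivot axis, z = up to the handles. 24 mm wide along y (steel pivot pin 30). Handles reach 52 mm above the pivot, jaws 44 mm below; the pin (radius 7 mm, coil 8.5) is the roof of the gap.
- clamp_grip (a point): Point midway between the clamp's two handles, 40 mm above the pivot, the height to squeeze at. Outer faces are flat. Parked, the handles splay outwards by 0.32 rad each: 57 mm over the outside here, 65 mm at the top. Squeezed to the stop they are parallel, 34 mm over the outside.
- clamp_opening (a joint): Angle (rad) each clamp arm has swung open from parked (both alike): 0 parked on the 6 mm rail, 0.32 wide open at the stop, -0.07 shut on nothing. Sprung shut: at the grip height the handles need about 5 N to begin to open, 12 N to reach the stop; a 30 N squeeze holds it firmly at the stop. It shuts if the squeeze is relaxed.
- red_pad (a point): Face of the red pad (24 x 30 mm) near the tip of the red jaw, 40 mm below the pivot; a red patch is on that jaw's outer side too. Parked, the pads are parallel and 6 mm apart, jaws 26 mm over the outside. At the stop the gap is about 18 mm at 20 mm below the pivot and 33 mm at the jaw tips.
- rail: Fixed parking rail: a plywood strip 6 mm thick (along its x) and 190 mm long (along its y), top edge 100 mm above the table, on a dark plank 80 x 210 x 20 mm. Origin under the centre of the plank. The clamp is parked with its x along the rail's x and its pivot 107 mm above the table.
- board: Fixed pale board standing on edge: 170 mm long (along its x), 6 mm thick (along its y), top edge 110 mm above the table, on a dark plank 200 x 100 x 18 mm. Origin under the centre of the plank.
- board_mark (a point): Black mark on the board's top edge (6 mm wide, running 30 mm down both faces), 30 mm towards the board's -x from its middle, at the height of the top edge (110 mm), mid-thickness. Axes as the board's.
- cheek_blue: Blue-painted wooden block 60 x 36 x 32 mm, fixed at the foot of the board beside the mark, centred 22 mm from the board's mid-plane, on either its +y or its -y side; top 50 mm above the table. Origin under its centre. It shows the finished face.
- cheek_plain: The same block in plain wood, on the other side of the board.
- glue: Bystander: yellow glue bottle, 56 mm across, 150 tall. Origin at its underside.
- tape_roll: Bystander: green roll of tape lying flat, 90 mm across, 24 high. Origin at its underside.
- sanding_block: Bystander: cork sanding block 100 x 60 x 35 mm. Origin at its underside.
- tape_measure: Bystander: yellow and black tape measure 65 x 40 x 60 mm. Origin at its underside.
- wax_can: Bystander: low steel can, 76 mm across, 60 tall. Origin at its underside.
- mallet: Bystander: small wooden-handled hammer lying down. Origin at its underside (middle).
- screw_cup: Bystander: small white cup, 70 mm across, 50 tall. Origin at its underside.
Mind the look-alikes: they are no part of the job. What is shaped like the clamp but pink or purple is not meant.

How it is judged:
By the outcome, as a careful person would: the job done as asked, in the order asked, and still so for the second after the job is handed in, while the arm keeps its last pose, push and grip.
It also fails if it takes over 38 s, if anything falls off the work surface, if the arm or the gripper's body presses on something with over 40 N, if the wrist force passes 120 N, or if a joint passes its speed limit or range.

## Working session

There is one attempt and no reset: what is moved stays moved. The work goes in short steps, Python scripts to look and compute and a shell command to move; the robot and the scene stay as the last step left them, time stands still between calls to the robot, and variables do not carry over. Pictures are saved under pics/ and viewed, at most 10 in all, crops included, and the job is handed in when it is done.

```bash
mkdir -p pics
python3 - <<'E'
from workcell import manip
import cv2
o=manip.get_obs();print({k:o[k] for k in('clock','position','ee_rot','grip_width')})
for c in('scene','top'):
    im=manip.camera(c);cv2.imwrite(f'pics/{c}0.png',im);k=manip.calibration(c);print(c,k)
    for t in('clamp','rail','board','cheek_blue','board_mark','red_pad'):
        try:
            for d in manip.masks_of(t,c)[:3]:print(c,t,round(d['conf'],2),d['centre'],d['region'].sum())
        except Exception as e:print(t,e)
E
```

```text
{'clock': 0.0, 'position': array([0.17191877, 0.60058776, 0.30308687]), 'ee_rot': array([ 1.38933826e-01,  9.90301382e-01, -7.48699319e-04, -6.29387203e-05]), 'grip_width': 0.9987706842039469}
scene {'vfov': 50.2530038141553, 'cx': 287.56389788276107, 'cy': 202.5685263286019, 'k1': -0.0919737953075137, 'camera_from_world': array([[-0.84702406,  0.53120531, -0.0192657 ,  0.41683519],
       [ 0.35044459,  0.53080944, -0.77164106, -0.14496012],
       [-0.39967341, -0.6603501 , -0.63576639,  1.52202174],
       [ 0.        ,  0.        ,  0.        ,  1.        ]])}
scene clamp 0.87 [330.7, 236.9] 443
scene clamp 0.7 [257.4, 265.8] 486
scene clamp 0.56 [389.8, 243.7] 387
scene rail 0.91 [331.9, 268.4] 2991
scene board 0.7 [240.6, 158.5] 1914
scene cheek_blue 0.54 [254.6, 167.4] 261
scene board_mark 0.69 [241.9, 160.1] 1907
scene red_pad 0.72 [323.4, 248.2] 230
scene red_pad 0.68 [261.3, 256.4] 149
scene red_pad 0.42 [385.1, 237.7] 136
top {'vfov': 45.94242315533397, 'cx': 285.2160642140761, 'cy': 206.7134259911378, 'k1': -0.050193674634935084, 'camera_from_world': array([[-0.01630731, -0.99985534, -0.00483357,  0.07997705],
       [-0.99860911,  0.01652902, -0.05006623,  0.53350241],
       [ 0.05013888,  0.0040104 , -0.9987342 ,  1.33066345],
       [ 0.        ,  0.        ,  0.        ,  1.        ]])}
top clamp 0.71 [196.9, 276.2] 199
top clamp 0.62 [212.7, 199.0] 298
top clamp 0.55 [244.7, 147.5] 223
top rail 0.94 [221.0, 207.7] 2114
top board 0.97 [408.9, 207.1] 2085
top cheek_blue 0.36 [284.3, 128.0] 438
top board_mark 0.8 [402.5, 212.9] 2238
top red_pad 0.64 [207.8, 195.7] 103
```

Run:
```python
import cv2
a=cv2.imread('pics/scene0.png');b=cv2.imread('pics/top0.png')
cv2.imwrite('pics/s1.png',cv2.resize(a[110:320,170:450],(800,600),interpolation=3))
cv2.imwrite('pics/t1.png',cv2.resize(b[90:330,150:470],(800,600),interpolation=3))
```

```text
(no output)
```

View pics/s1.png

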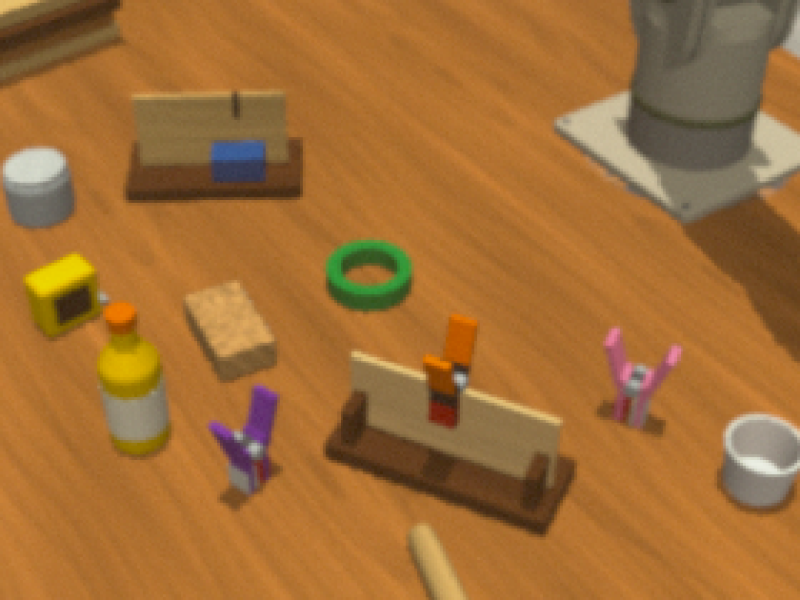

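View pics/t1.png

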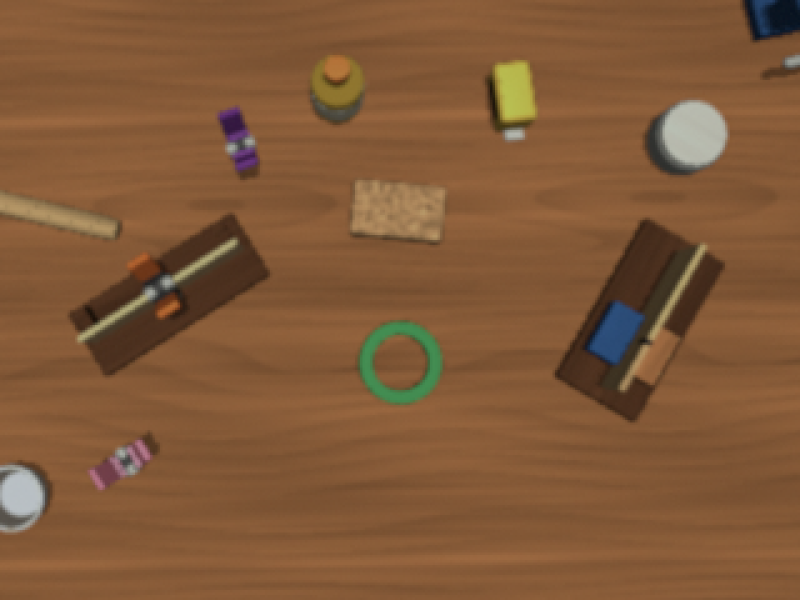

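Both views are clear. The red jaw faces the upper-left of the top view, which is the scene camera's side. The blue block is also on the upper-left of the board. In top-crop pixels, the pivot is at (158,287), the rail ends are at (80,338) and (237,241), the board's top-edge ends are at (623,388) and (705,247), and the mark is at (646,342).

```bash
cat > h.py <<'E'
from workcell import manip
import numpy as np, cv2
def KD(k):
    f=210/np.tan(np.radians(k['vfov']/2)); return np.array([[f,0,k['cx']],[0,f,k['cy']],[0,0,1.]]),np.array([k['k1'],0,0,0,0.])
def toworld(k,px,z):
    K,D=KD(k);T=k['camera_from_world'];R,t=T[:3,:3],T[:3,3];c=-R.T@t
    p=cv2.undistortPoints(np.array(px,float).reshape(-1,1,2),K,D).reshape(-1,2)
    d=np.c_[p,np.ones(len(p))]@R
    return c+d*((np.array(z)-c[2])/d[:,2])[:,None]
def proj(k,P):
    K,D=KD(k);T=k['camera_from_world']
    return cv2.projectPoints(np.array(P,float).reshape(-1,1,3),cv2.Rodrigues(T[:3,:3])[0],T[:3,3],K,D)[0].reshape(-1,2)
E
python3 - <<'E'
from h import *
from scipy.spatial.transform import Rotation as Ro
k=manip.calibration('top')
c=np.array([[158,287],[80,338],[237,241],[623,388],[705,247],[646,342],[140,267],[168,307]])*.4+[150,90]
w=toworld(k,c,[.107+.007,.1,.1,.11,.11,.11,.16,.16]);print(w.round(4))
r=w[2]-w[1];b=w[4]-w[3]
print('rail dir',np.arctan2(r[1],r[0]),np.linalg.norm(r),'board',np.arctan2(b[1],b[0]),np.linalg.norm(b),(w[3]+w[4])/2)
o=manip.get_obs();print(Ro.from_quat(o['ee_rot']).as_matrix().round(3))
kw=manip.calibration('wrist');print(kw); T=kw['camera_from_world'];print(-T[:3,:3].T@T[:3,3])
k=manip.calibration('scene');T=k['camera_from_world'];print(-T[:3,:3].T@T[:3,3])
E
```

```text
[[ 0.5375  0.2518  0.114 ]
 [ 0.4877  0.334   0.1   ]
 [ 0.5839  0.1729  0.1   ]
 [ 0.4283 -0.214   0.11  ]
 [ 0.5691 -0.3014  0.11  ]
 [ 0.4741 -0.2385  0.11  ]
 [ 0.5546  0.2623  0.16  ]
 [ 0.5154  0.2354  0.16  ]]
rail dir -1.0325221774878608 0.187616010321706 board -0.5550223873842792 0.1656856806761357 [ 0.49873292 -0.25769813  0.11      ]
[[-0.961  0.275  0.   ]
 [ 0.275  0.961  0.   ]
 [ 0.     0.    -1.   ]]
{'vfov': 69.37544233623667, 'cx': 280.0379309127116, 'cy': 211.51725401133442, 'k1': -0.05883137565236448, 'camera_from_world': array([[ 2.75739369e-01,  9.61232138e-01,  7.60455116e-04,
        -6.25757674e-01],
       [ 9.13682126e-01, -2.62344737e-01,  3.10419413e-01,
        -4.09636483e-02],
       [ 2.98584617e-01, -8.49000388e-02, -9.50599395e-01,
         3.80471463e-01],
       [ 0.00000000e+00,  0.00000000e+00,  0.00000000e+00,
         1.00000000e+00]])}
[0.09637085 0.62305383 0.37486772]
[1.01218154 0.86058835 0.86382372]
```

```bash
R='{"grip":-1,"slide":[-2.8,-1.47,0],"yaw":0}'; python3 -m jog '[{"grip":-1,"slide":[-2.8,-1.47,0],"yaw":0},{"grip":-1,"slide":[-2.8,-1.47,0],"yaw":0},{"grip":-1,"slide":[-2.8,-1.47,0],"yaw":0},{"grip":-1,"slide":[-2.8,-1.47,0],"yaw":0},{"grip":-1,"slide":[-2.8,-1.47,0],"yaw":0},{"grip":-1,"slide":[-2.8,-1.47,0],"yaw":0},{"grip":-1,"slide":[-2.8,-1.47,0],"yaw":0},{"grip":-1,"slide":[-2.8,-1.47,0],"yaw":0}]'
python3 -m jog '[{"grip":-1,"slide":[-2.8,-1.47,0],"yaw":0},{"grip":-1,"slide":[-2.8,-1.47,0],"yaw":0},{"grip":-1,"slide":[-2.8,-1.47,0],"yaw":0},{"grip":-1,"slide":[-2.8,-1.47,0],"yaw":0},{"grip":-1,"slide":[-2.8,-1.47,0],"yaw":0},{"grip":-1,"slide":[-2.8,-1.47,0],"yaw":0},{"grip":-1,"slide":[-2.8,-1.47,0],"yaw":0},{"grip":-1,"slide":[-2.8,-1.47,0],"yaw":0}]'
python3 -m jog '[{"grip":-1,"slide":[0,0,0],"yaw":0.126},{"grip":-1,"slide":[0,0,0],"yaw":0.126},{"grip":-1,"slide":[0,0,0],"yaw":0.126},{"grip":-1,"slide":[0,0,0],"yaw":0.126},{"grip":-1,"slide":[0,0,0],"yaw":0.126},{"grip":-1,"slide":[0,0,0],"yaw":0.126},{"grip":-1,"slide":[0,0,0],"yaw":0}]'
python3 - <<'E'
from h import *
from scipy.spatial.transform import Rotation as Ro
o=manip.get_obs();print(o['clock'],o['position'],Ro.from_quat(o['ee_rot']).as_matrix().round(3).tolist(),o['ft_force'])
k=manip.calibration('wrist');im=manip.camera('wrist');cv2.imwrite('pics/w1.png',im);np.save('k1.npy',k,allow_pickle=True)
cv2.imwrite('pics/w1b.png',cv2.resize(im,(800,600),interpolation=3))
E
```

```text
clock: 1.5
position: [0.3558, 0.4252, 0.3041]
ee_rot: [0.139, 0.99, 0.0, 0.0]
ft_force: [0.7, 1.0, 0.1]
grip_width: 0.997
grasp_force: 0.0
clock: 2.3
position: [0.5388, 0.2505, 0.3041]
ee_rot: [0.139, 0.99, 0.0, 0.0]
ft_force: [0.7, 1.6, -0.2]
grip_width: 0.999
grasp_force: 0.0
clock: 3.0
position: [0.5379, 0.2515, 0.3039]
ee_rot: [0.495, 0.869, 0.0, 0.0]
ft_force: [0.4, -0.2, 0.9]
grip_width: 1.0
grasp_force: 0.0
3.0 [0.53793292 0.25154619 0.30394473] [[-0.509, 0.861, 0.0], [0.861, 0.509, 0.0], [0.0, 0.0, -1.0]] [ 0.35698948 -0.2437944   0.92046765]
```

View pics/w1b.png

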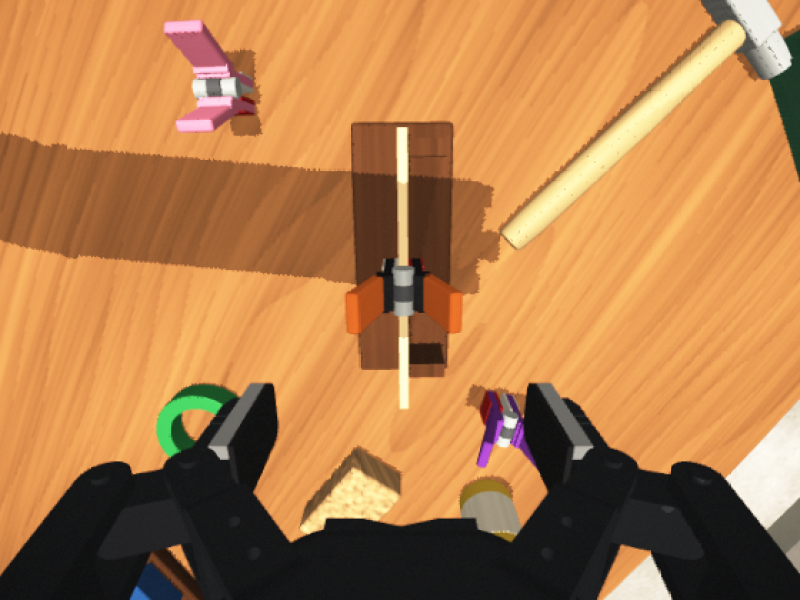

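The wrist view looks straight down on the clamp. The pin spans (403,266)–(403,315), the rail ends are at (403,128) and (404,408), and the handle tops are at (346,293–333) and (462,293–333). Red shows on the right, which is tool +y.

Run:
```python
from h import *
k=np.load('k1.npy',allow_pickle=True).item()
px=np.array([[402.5,128],[404,408],[403,266],[403,315],[346,333],[462,333],[346,293],[462,293]])*.7
w=toworld(k,px,[.1,.1,.112,.112,.157,.157,.157,.157]);print(w.round(4))
R=np.array([[-0.509,0.861],[0.861,0.509]]);p=np.array([.5379,.2515])
print('tool frame mm',((w[:,:2]-p)@R*1000).round(1))
r=w[1]-w[0];print(np.arctan2(r[1],r[0]))
```

```text
[[0.4899 0.3379 0.1   ]
 [0.5877 0.175  0.1   ]
 [0.5316 0.2679 0.112 ]
 [0.5481 0.2401 0.112 ]
 [0.5183 0.2293 0.157 ]
 [0.5724 0.2612 0.157 ]
 [0.5075 0.2492 0.157 ]
 [0.56   0.2802 0.157 ]]
tool frame mm [[ 98.8   2.6]
 [-91.2   4. ]
 [ 17.4   2.9]
 [-15.    3. ]
 [ -9.2 -28.2]
 [ -9.2  34.7]
 [ 13.5 -27.3]
 [ 13.4  33.6]]
-1.0297827822980292
```

```bash
python3 -m jog '[{"grip":-1,"slide":[0.17,0.3,1.0],"yaw":-0.007},{"grip":-1,"slide":[0,0,2.0],"yaw":0},{"grip":-1,"slide":[0,0,2.0],"yaw":0},{"grip":-1,"slide":[0,0,2.0],"yaw":0},{"grip":-1,"slide":[0,0,1.5],"yaw":0},{"grip":-1,"slide":[0,0,1.2],"yaw":0},{"grip":-1,"slide":[0,0,0.7],"yaw":0},{"grip":-1,"slide":[0,0,0],"yaw":0}]' 40
python3 -m jog '[{"grip":-0.4,"slide":[0,0,0],"yaw":0},{"grip":-0.2,"slide":[0,0,0],"yaw":0},{"grip":0,"slide":[0,0,0],"yaw":0},{"grip":0.2,"slide":[0,0,0],"yaw":0},{"grip":0.4,"slide":[0,0,0],"yaw":0},{"grip":1,"slide":[0,0,0],"yaw":0},{"grip":1,"slide":[0,0,0],"yaw":0},{"grip":1,"slide":[0,0,0],"yaw":0}]' 40
python3 - <<'E'
from h import *
o=manip.get_obs();print(o['clock'],o['position'],o['grip_width'],o['grasp_force'],o['ft_force'])
im=manip.camera('wrist')
cv2.imwrite('pics/w2b.png',cv2.resize(im,(800,600),interpolation=3))
E
```

```text
clock: 3.85
position: [0.5394, 0.2544, 0.1991]
ee_rot: [0.491, 0.871, -0.0, -0.0]
ft_force: [-0.2, -1.1, 0.0]
grip_width: 1.002
grasp_force: 0.0
clock: 4.65
position: [0.5407, 0.2548, 0.2043]
ee_rot: [0.492, 0.871, 0.002, 0.001]
ft_force: [-9.0, -4.3, 27.4]
grip_width: 0.389
grasp_force: 37.4
4.65 [0.54071493 0.25480226 0.20426318] 0.3887868452466686 37.36412314938207 [-8.95049237 -4.34962241 27.41288779]
```

View pics/w2b.png

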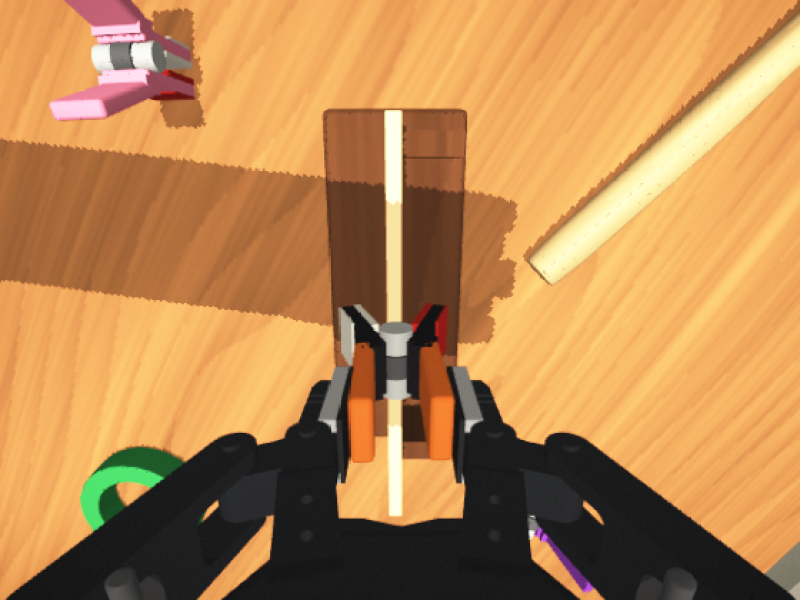

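The clamp is squeezed to its stop, and the jaws gape symmetrically with the red one on the right (430,335). Next I lift it, gently at first.

```bash
python3 -m jog '[{"grip":1,"slide":[0,0,-0.4],"yaw":0},{"grip":1,"slide":[0,0,-0.4],"yaw":0},{"grip":1,"slide":[0,0,-0.7],"yaw":0},{"grip":1,"slide":[0,0,-1.0],"yaw":0},{"grip":1,"slide":[0,0,-1.5],"yaw":0},{"grip":1,"slide":[0,0,-2.0],"yaw":0},{"grip":1,"slide":[0,0,-2.0],"yaw":0},{"grip":1,"slide":[0,0,-2.0],"yaw":0}]' 40
python3 -m jog '[{"grip":1,"slide":[0,0,-1.0],"yaw":0},{"grip":1,"slide":[0,0,0],"yaw":0},{"grip":1,"slide":[0,0,0],"yaw":0}]' 40
python3 - <<'E'
from h import *
o=manip.get_obs();print(o['clock'],o['position'],o['ee_rot'],o['grip_width'],o['grasp_force'],o['ft_force'])
im=manip.camera('wrist');cv2.imwrite('pics/w3.png',im);np.save('k3.npy',manip.calibration('wrist'),allow_pickle=True)
cv2.imwrite('pics/w3b.png',cv2.resize(im,(800,600),interpolation=3))
E
```

```text
clock: 5.5
position: [0.5397, 0.2544, 0.3019]
ee_rot: [0.492, 0.871, 0.0, 0.0]
ft_force: [-0.3, -0.1, -0.2]
grip_width: 0.379
grasp_force: 39.7
clock: 5.8
position: [0.5395, 0.2544, 0.3094]
ee_rot: [0.492, 0.871, -0.0, -0.0]
ft_force: [0.0, 0.7, -0.3]
grip_width: 0.383
grasp_force: 39.7
5.8 [0.53949358 0.2544483  0.3094173 ] [ 4.91528996e-01  8.70861175e-01 -1.85113350e-04 -1.59215304e-04] 0.3825996683776959 39.698765873909 [ 0.03184645  0.65685329 -0.25530483]
```

View pics/w3b.png

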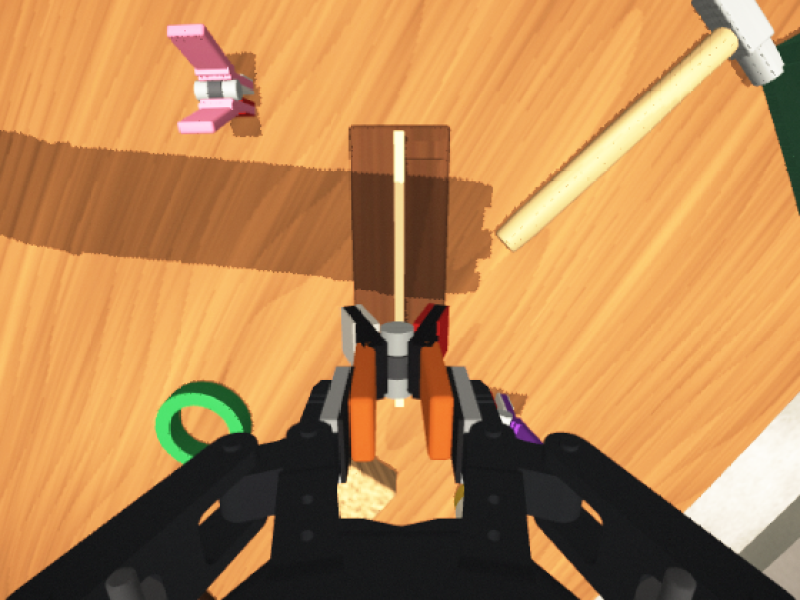

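The clamp is held squarely and free of the rail. I now yaw it and carry it to just beside the mark, offset along the board so the wrist camera can see the mark.

```bash
python3 -m jog '[{"grip":1,"slide":[0,0,0],"yaw":-0.08},{"grip":1,"slide":[0,0,0],"yaw":-0.1},{"grip":1,"slide":[0,0,0],"yaw":-0.1},{"grip":1,"slide":[0,0,0],"yaw":-0.1},{"grip":1,"slide":[0,0,0],"yaw":-0.105},{"grip":1,"slide":[-0.8,-1.4,0],"yaw":0},{"grip":1,"slide":[-1.62,-2.83,0],"yaw":0},{"grip":1,"slide":[-1.62,-2.83,0],"yaw":0}]' 40
python3 -m jog '[{"grip":1,"slide":[-1.62,-2.83,0],"yaw":0},{"grip":1,"slide":[-1.62,-2.83,0],"yaw":0},{"grip":1,"slide":[-1.62,-2.83,0],"yaw":0},{"grip":1,"slide":[-1.62,-2.83,0],"yaw":0},{"grip":1,"slide":[-1.62,-2.83,0],"yaw":0},{"grip":1,"slide":[-1.62,-2.83,0],"yaw":0},{"grip":1,"slide":[-1.62,-2.83,0],"yaw":0},{"grip":1,"slide":[-1.62,-2.83,0],"yaw":0}]' 40
python3 -m jog '[{"grip":1,"slide":[-1.62,-2.83,0],"yaw":0},{"grip":1,"slide":[-1.62,-2.83,0],"yaw":0},{"grip":1,"slide":[-1.62,-2.83,0],"yaw":0},{"grip":1,"slide":[-1.62,-2.83,0],"yaw":0},{"grip":1,"slide":[-1.62,-2.83,0],"yaw":0},{"grip":1,"slide":[-0.8,-1.4,0],"yaw":0},{"grip":1,"slide":[0,0,0],"yaw":0},{"grip":1,"slide":[0,0,0],"yaw":0}]' 40
python3 - <<'E'
from h import *
from scipy.spatial.transform import Rotation as Ro
o=manip.get_obs();print(o['clock'],o['position'],Ro.from_quat(o['ee_rot']).as_matrix().round(4).tolist(),o['grip_width'],o['grasp_force'],o['ft_force'])
np.save('k4.npy',manip.calibration('wrist'),allow_pickle=True)
im=manip.camera('wrist');cv2.imwrite('pics/w4.png',im)
cv2.imwrite('pics/w4b.png',cv2.resize(im,(800,600),interpolation=3))
E
```

```text
clock: 6.65
position: [0.5374, 0.1711, 0.309]
ee_rot: [0.27, 0.963, -0.001, -0.0]
ft_force: [0.8, -0.4, -0.7]
grip_width: 0.379
grasp_force: 39.7
clock: 7.45
position: [0.5307, -0.0902, 0.3093]
ee_rot: [0.27, 0.963, -0.0, -0.0]
ft_force: [1.0, 0.1, -1.2]
grip_width: 0.379
grasp_force: 39.7
clock: 8.25
position: [0.5269, -0.2671, 0.3093]
ee_rot: [0.27, 0.963, 0.0, -0.001]
ft_force: [0.3, -0.1, -0.6]
grip_width: 0.379
grasp_force: 39.7
8.25 [ 0.52694913 -0.26711088  0.30933826] [[-0.8546, 0.5193, -0.0009], [0.5193, 0.8546, 0.0006], [0.0011, 0.0, -1.0]] 0.37892964307188887 39.731247425079346 [ 0.26644425 -0.06750524 -0.55898807]
```

View pics/w4b.png

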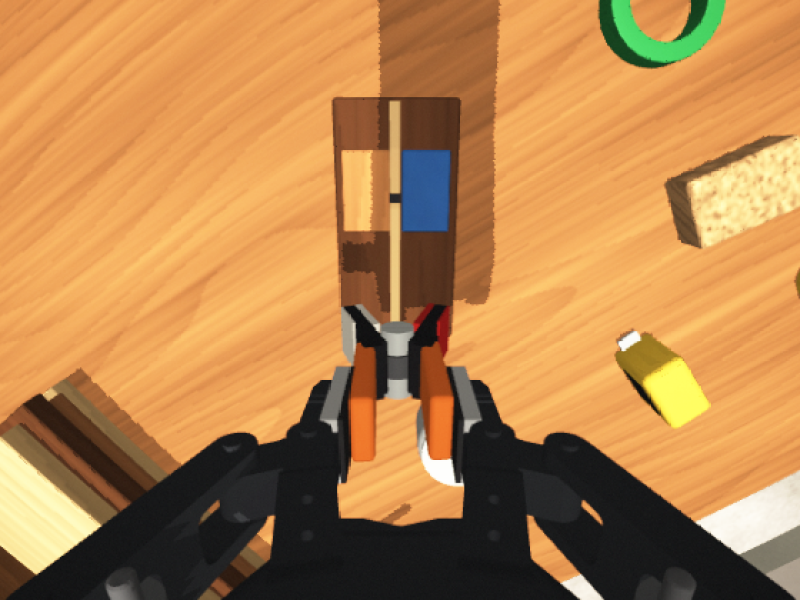

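The red jaw and the blue block are both on the right. The mark is at (395.5,198), and the board edge runs (396,101)→(396,320) beneath the pin. I'll measure these to sub-pixel.

Run:
```python
from h import *
im=cv2.imread('pics/w4.png').astype(float);k=np.load('k4.npy',allow_pickle=True).item()
hsv=cv2.cvtColor(im.astype(np.uint8),cv2.COLOR_BGR2HSV)
for r in (75,85,95,130,150,180,200,215): print(r,hsv[r,268:286].tolist())
print('mark col', hsv[128:150,277,2].tolist())
g=im.mean(2); print('pin col 278', g[215:290,279].astype(int).tolist())
```

```text
75 [[10, 168, 88], [11, 165, 91], [11, 165, 88], [11, 172, 86], [16, 138, 150], [18, 123, 215], [18, 124, 216], [19, 122, 215], [18, 124, 214], [18, 122, 215], [19, 124, 214], [17, 129, 194], [14, 148, 138], [11, 166, 100], [10, 162, 99], [11, 164, 95], [11, 165, 91], [11, 166, 89]]
85 [[11, 166, 92], [10, 163, 91], [10, 160, 91], [11, 159, 88], [15, 143, 136], [17, 129, 200], [18, 123, 217], [18, 125, 217], [18, 125, 217], [18, 125, 216], [18, 125, 217], [17, 130, 196], [14, 147, 139], [11, 166, 100], [11, 167, 98], [10, 166, 97], [11, 165, 94], [11, 169, 89]]
95 [[11, 166, 92], [11, 166, 92], [11, 164, 92], [11, 165, 88], [15, 143, 136], [17, 126, 202], [18, 124, 218], [18, 124, 218], [18, 124, 218], [18, 123, 217], [18, 125, 216], [17, 132, 197], [14, 150, 138], [11, 165, 102], [11, 165, 96], [10, 165, 96], [11, 165, 94], [11, 165, 91]]
130 [[13, 167, 182], [13, 170, 180], [13, 170, 182], [13, 169, 184], [14, 159, 185], [17, 134, 210], [18, 120, 227], [19, 122, 227], [19, 124, 227], [19, 123, 228], [19, 121, 228], [17, 132, 205], [13, 129, 128], [111, 122, 94], [108, 176, 139], [1
[... 985 characters left out ...]
166, 97], [17, 134, 190], [20, 116, 237], [20, 115, 237], [20, 115, 237], [21, 116, 237], [21, 116, 238], [18, 131, 210], [14, 152, 121], [11, 164, 90], [11, 163, 89], [11, 168, 120], [11, 171, 125], [12, 168, 91]]
mark col [229, 227, 228, 228, 227, 228, 228, 137, 39, 42, 40, 41, 42, 39, 206, 228, 228, 230, 234, 236, 236, 236]
pin col 278 [159, 160, 160, 160, 160, 160, 161, 161, 160, 157, 113, 114, 114, 115, 110, 114, 113, 110, 152, 193, 193, 192, 194, 193, 194, 193, 193, 193, 193, 193, 193, 192, 192, 191, 100, 63, 80, 80, 81, 78, 79, 80, 80, 80, 79, 81, 81, 81, 79, 79, 92, 190, 189, 191, 191, 189, 189, 189, 190, 190, 190, 190, 190, 188, 185, 168, 163, 159, 159, 164, 174, 174, 172, 170, 163]
```

Run:
```python
import cv2
im=cv2.imread('pics/w4.png');cv2.imwrite('pics/w4c.png',cv2.resize(im[205:325,210:350],(700,600),interpolation=cv2.INTER_CUBIC))
```

```text
(no output)
```

View pics/w4c.png

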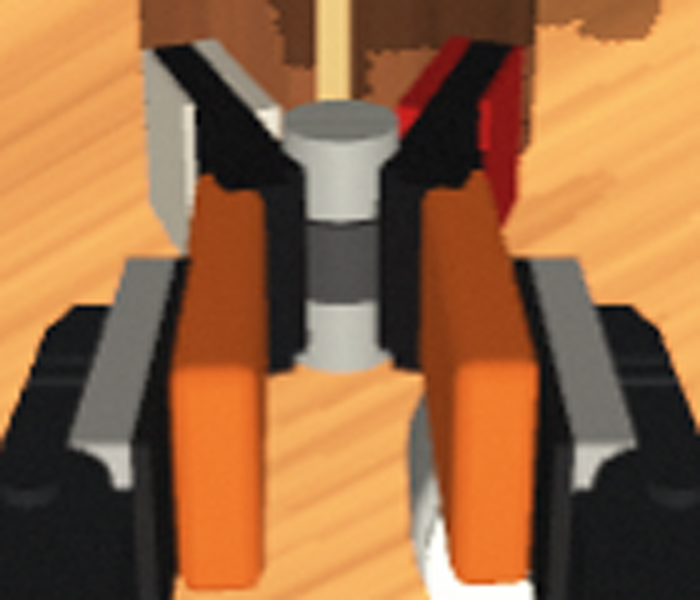

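Run:
```python
from h import *
k=np.load('k4.npy',allow_pickle=True).item()
px=[[275.8,138.3],[275.7,85],[275.9,200],[275.9,215],[278.2,229.4],[278.2,278.4],[275.9,281]]
w=toworld(k,px,[.11,.11,.11,.11,.212,.214,.212])
R=np.array([[-.8546,.5193],[.5193,.8546]]);p=np.array([.52695,-.26711])
t=(w[:,:2]-p)@R*1000;print(w.round(4));print(t.round(1))
b=np.polyfit(t[:4,0],t[:4,1],1);print('slope y/x',b)
# jaw tips: front lower corners at predicted tool coords, handles top
for name,P in dict(pinfront=[15,0,97],jawR=[12,24,141],jawL=[12,-24,141],hR=[-12,17,45],hL=[-12,-17,45],hRf=[12,17,45],hLf=[12,-17,45]).items():
    P=np.array(P)/1000;W=np.r_[p+R@P[:2],.3093-P[2]];print(name,proj(k,W).round(1),((proj(k,W)-[210,205])*5).round())
```

```text
[[ 0.4758 -0.2393  0.11  ]
 [ 0.4385 -0.2166  0.11  ]
 [ 0.5235 -0.2685  0.11  ]
 [ 0.536  -0.2762  0.11  ]
 [ 0.5157 -0.2606  0.212 ]
 [ 0.543  -0.2773  0.214 ]
 [ 0.5448 -0.2801  0.212 ]]
[[ 58.1  -2.8]
 [101.8  -2.7]
 [  2.2  -3. ]
 [-12.4  -3.1]
 [ 13.   -0.3]
 [-19.   -0.4]
 [-22.   -1.9]]
slope y/x [ 2.9509166e-03 -3.0105375e+00]
pinfront [[278.7 226.4]] [[344. 107.]]
jawR [[311.7 208.9]] [[508.  19.]]
jawL [[246.2 208.9]] [[181.  20.]]
hR [[315.4 321.4]] [[527. 582.]]
hL [[241.6 321.4]] [[158. 582.]]
hRf [[317.6 275.5]] [[538. 353.]]
hLf [[239.1 275.6]] [[146. 353.]]
```

Run:
```python
from h import *
k=np.load('k4.npy',allow_pickle=True).item()
R=np.array([[-.8546,.5193],[.5193,.8546]]);p=np.array([.52695,-.26711])
for x0,z0,th in ((0,97,0),(-1.5,97,0),(-1.5,97,.05),(-1.5,95,0),(-1.5,99,0)):
  print(x0,z0,th)
  for n,P in dict(pinF=[15,0,0],pinRtop=[-15,0,7],inR=[12,16.7,-40.8],outR=[12,26.2,-37.7],outL=[12,-26.2,-37.7],inL=[12,-16.7,-40.8]).items():
    x,y,z=P; x,z=x*np.cos(th)+z*np.sin(th),z*np.cos(th)-x*np.sin(th)
    W=np.r_[p+R@np.array([x0+x,y])/1000,.3093-(z0-z)/1000]
    print(' ',n,((proj(k,W)[0]-[210,205])*5).round().tolist(),end='')
  print()
```

```text
0 97 0
  pinF [344.0, 107.0]  pinRtop [344.0, 361.0]  inR [460.0, 26.0]  outR [528.0, 33.0]  outL [161.0, 33.0]  inL [229.0, 26.0]
-1.5 97 0
  pinF [344.0, 119.0]  pinRtop [344.0, 372.0]  inR [460.0, 36.0]  outR [528.0, 43.0]  outL [161.0, 43.0]  inL [229.0, 36.0]
-1.5 97 0.05
  pinF [344.0, 117.0]  pinRtop [344.0, 372.0]  inR [459.0, 48.0]  outR [527.0, 54.0]  outL [162.0, 54.0]  inL [230.0, 48.0]
-1.5 95 0
  pinF [344.0, 125.0]  pinRtop [344.0, 380.0]  inR [461.0, 40.0]  outR [529.0, 47.0]  outL [160.0, 47.0]  inL [228.0, 40.0]
-1.5 99 0
  pinF [344.0, 113.0]  pinRtop [344.0, 363.0]  inR [459.0, 32.0]  outR [526.0, 38.0]  outL [163.0, 38.0]  inL [230.0, 32.0]
```

```bash
python3 -m jog '[{"grip":1,"slide":[0.8,-0.1,0],"yaw":0},{"grip":1,"slide":[1.5,-0.12,0],"yaw":0},{"grip":1,"slide":[1.5,0,0],"yaw":0},{"grip":1,"slide":[1.5,0,0],"yaw":0},{"grip":1,"slide":[0.66,0,0],"yaw":0},{"grip":1,"slide":[0,0,1.5],"yaw":0},{"grip":1,"slide":[0,0,1.5],"yaw":0},{"grip":1,"slide":[0,0,1.5],"yaw":0}]' 40
python3 -m jog '[{"grip":1,"slide":[0,0,0.5],"yaw":0},{"grip":1,"slide":[0,0,0],"yaw":0},{"grip":1,"slide":[0,0,0],"yaw":0},{"grip":1,"slide":[0,0,0],"yaw":0}]' 40
python3 - <<'E'
from h import *
from scipy.spatial.transform import Rotation as Ro
o=manip.get_obs();p=o['position'];Rm=Ro.from_quat(o['ee_rot']).as_matrix();print(o['clock'],p,Rm.round(4).tolist(),o['grip_width'],o['ft_force'])
m=np.array([.4758,-.2393]);print('mark in tool mm',((m-p[:2])@Rm[:2,:2]*1000).round(1))
k=manip.calibration('wrist');im=manip.camera('wrist')
hsv=cv2.cvtColor(im,cv2.COLOR_BGR2HSV)
cv2.imwrite('pics/w5.png',im);np.save('k5.npy',k,allow_pickle=True)
cv2.imwrite('pics/w5b.png',cv2.resize(im[140:320,175:385],(700,600),interpolation=cv2.INTER_CUBIC))
cv2.imwrite('pics/s5.png',manip.camera('scene'))
E
```

```text
clock: 9.1
position: [0.4756, -0.2372, 0.2645]
ee_rot: [0.268, 0.964, 0.0, 0.0]
ft_force: [-0.4, -0.3, -0.6]
grip_width: 0.379
grasp_force: 39.7
clock: 9.5
position: [0.4759, -0.238, 0.2606]
ee_rot: [0.268, 0.963, 0.0, 0.001]
ft_force: [-1.5, 0.1, -1.8]
grip_width: 0.382
grasp_force: 39.7
9.5 [ 0.47587873 -0.23795155  0.26063572] [[-0.8563, 0.5165, 0.0011], [0.5165, 0.8563, -0.0002], [-0.0011, 0.0004, -1.0]] 0.38208671548117373 [-1.47840416  0.07090983 -1.81217473]
mark in tool mm [-0.6 -1.2]
```

View pics/w5b.png

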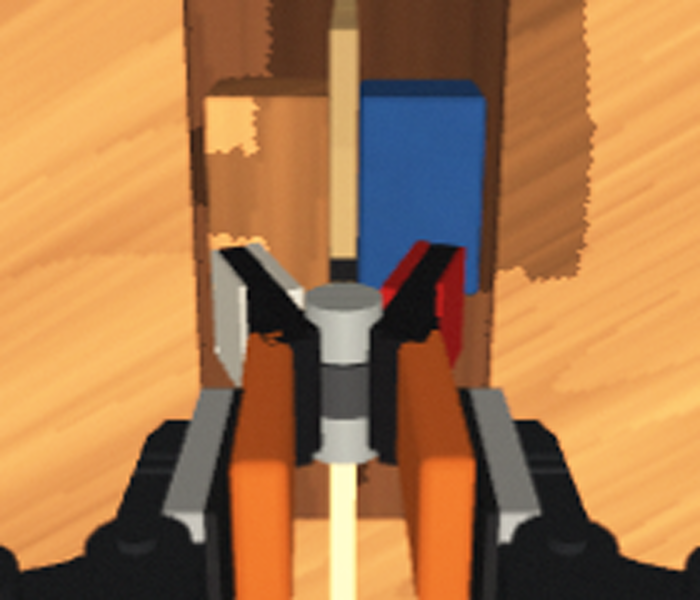

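The board edge runs under the pin (columns ~344 front and ~343 rear, pin at 343). The mark's front end shows at row 258, and the jaws straddle the edge evenly.

Run:
```python
from h import *
from scipy.spatial.transform import Rotation as Ro
k=np.load('k5.npy',allow_pickle=True).item()
im=cv2.imread('pics/w5.png');g=im.mean(2).astype(int)
for r in (160,190,210,219,284,290):print(r,g[r,270:288].tolist())
print(g[208:228,278].tolist())
c=np.array([[345,258],[345,100],[345,258],[343,500],[343,299],[343,462]])*.3+[175,140]
w=toworld(k,c,[.11,.11,.11,.11,.1636,.1706])
print(((w[:,:2]-[.47588,-.23795])@np.array([[-.8563,.5165],[.5165,.8563]])*1000).round(1))
```

```text
160 [60, 61, 60, 87, 143, 170, 170, 169, 170, 171, 172, 159, 113, 61, 61, 63, 59, 62]
190 [117, 121, 120, 123, 154, 176, 178, 176, 177, 177, 176, 157, 99, 71, 86, 91, 89, 90]
210 [123, 127, 127, 128, 160, 177, 178, 177, 178, 176, 176, 153, 99, 79, 88, 93, 91, 91]
219 [128, 129, 126, 94, 42, 31, 32, 33, 34, 36, 32, 36, 58, 79, 88, 90, 93, 90]
284 [99, 101, 101, 124, 212, 237, 237, 237, 238, 238, 237, 211, 56, 63, 67, 79, 95, 96]
290 [97, 99, 102, 124, 211, 238, 237, 237, 237, 238, 231, 190, 94, 93, 91, 94, 95, 98]
[176, 176, 178, 177, 177, 176, 177, 177, 177, 106, 36, 34, 32, 34, 34, 34, 57, 111, 113, 115]
[[  1.7  -0.3]
 [ 38.6  -0.3]
 [  1.7  -0.3]
 [-63.1  -1. ]
 [ 12.7  -0.5]
 [-16.3  -0.5]]
```

Everything is aligned to within about 0.5 mm, so I descend.

```bash
python3 -m jog '[{"grip":1,"slide":[0,0,0.6],"yaw":0},{"grip":1,"slide":[0,0,0.6],"yaw":0},{"grip":1,"slide":[0,0,0.6],"yaw":0},{"grip":1,"slide":[0,0,0.6],"yaw":0},{"grip":1,"slide":[0,0,0.6],"yaw":0},{"grip":1,"slide":[0,0,0.5],"yaw":0},{"grip":1,"slide":[0,0,0],"yaw":0},{"grip":1,"slide":[0,0,0],"yaw":0}]' 40
python3 - <<'E'
from h import *
o=manip.get_obs();print(o['clock'],o['position'],o['ee_rot'],o['grip_width'],o['grasp_force'],o['ft_force'],o['torque'])
a=manip.camera('wrist')[160:320,200:360];b=manip.camera('scene')[100:200,190:290]
cv2.imwrite('pics/f1.png',np.hstack([cv2.resize(x,(400,400),interpolation=cv2.INTER_CUBIC) for x in(a,b)]))
E
```

```text
clock: 10.4
position: [0.4756, -0.2379, 0.2249]
ee_rot: [0.268, 0.963, -0.0, -0.0]
ft_force: [-0.9, -0.5, -0.1]
grip_width: 0.378
grasp_force: 39.7
10.4 [ 0.47556949 -0.23792249  0.22488634] [ 2.68098849e-01  9.63391409e-01 -7.08442948e-06 -2.51492901e-05] 0.3775652777583295 39.67997610569 [-0.93444122 -0.51662877 -0.12792699] [ 0.03967503 -0.01282468  0.05670977]
```

View pics/f1.png

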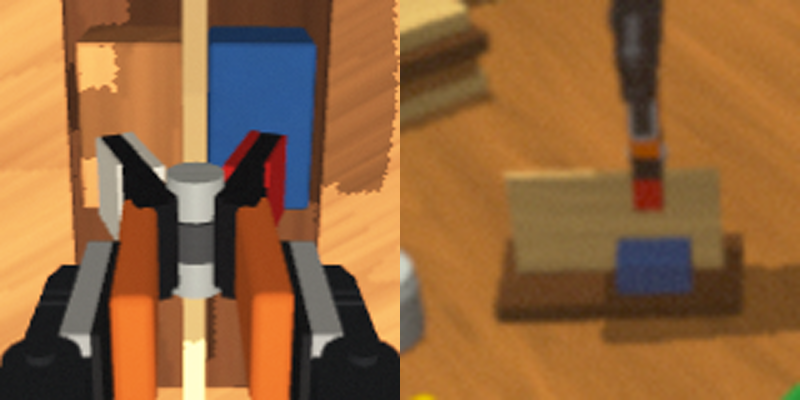

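The clamp straddles the edge at the mark without contact (force about 0). The red jaw is on the blue side, the board is centred between the jaws at (195,150), and the squeeze is held at 40 N. I'm handing it in.

```bash
python3 -c "
from workcell import manip
print(manip.hand_in())"
```

```text
the job is handed in; nothing more can be done
None
```

The job is handed in: the clamp is held squeezed wide open over the board's top edge at the black mark, red jaw on the blue block's side, with no measurable contact force on the board. The arm finished at 10.4 s of the 38 s allowed, and the hand-in call returned no verdict.

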